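Feel for the blind hole of a spacer and hold it hole-up

ROBOT

A 6-joint arm with a two-finger parallel gripper is mounted at the origin on the work surface. World frame = base frame: x ahead of the robot, y to its left, z up, the work surface at z = 0. Lengths are in mm, angles in degrees, forces in N, time in s.
With the tool pointing down it reaches from about 300 to 850 mm from the base axis. Payload 4.2 kg.
Tool frame: the origin (TCP) lies on the mounting face of the last link; the fingertips stand 191 mm ahead of it and the grasp point (between the pads) lies 172 mm ahead of it; z points along the fingers, y is the direction in which the jaws open and shut (so a half turn about z gives the same grasp; the last joint's range is limited). The gripper opens to 91 mm and grips with 3 to 60 N. Pads are 32 mm wide; open, the fingers measure 118 mm over their backs; the gripper's body (76 mm by 178 mm) begins 60 mm behind the grasp point.
Start: joints at [69.672, 18.312, 89.639, -0, 72.044, -1.146], TCP at [188.93, 543.073, 404.776] pointing down, gripper open.
Joint ranges: [-177.97, 177.97], [-48.28, 115.42], [12.27, 149.76], [-77.06, 257.06], [2.81, 150.46], [-146.56, 146.56]. Speed limits (degrees/s): [147.25, 147.25, 180, 180, 180, 180].

INTERFACE

Orientations are given as [roll, pitch, yaw] about the fixed x, y, z axes, in that order (R = Rz(yaw) Ry(pitch) Rx(roll)).
In Python, from workcell import env gives the robot as it stands.
- The arm moves only by the shell command python3 -m handwheel 'ROWS' [FORCE]. ROWS is JSON, a list of rows, each an object with "gripper": the opening in per cent of the stroke, from 0 (shut) to 100 (fully open); "travel": the shift along the tool's x, y, z in m, a list of three; "twist": the turn about the tool's z in rad. In form: [{"gripper": gripper, "travel": [x, y, z], "twist": twist}, ...]. A call has 1 to 5 rows; each row shifts and turns the commanded pose from where the row before left it, along the tool's axes as they then stand; what a row does not reach is not made up. A row lasts 1/12 s, in which the tool goes at most 41.7 mm and 7.16 degrees, less where a joint would pass 70% of its speed; a pose out of reach is approached as far as the arm can. A call with a gripper value outside its range is refused whole. The fingers move at their own pace and stop on an object; FORCE is the grip in N (left out, the last holds). Time passes only in rows, so rows that do not move let the fingers close. It gives the time, the measured TCP pose, the force and the opening at its end, in the units of the state.
- env.state(): the state, without advancing time (a new reading comes with each control period).
- env.grab_frame(name): name is "side" or "top" or "wrist"; returns a dict with "frame" (400x640x3 uint8, red, green, blue), "intrinsics" (3x3 intrinsics, pixels), "extrinsics" (4x4, takes a point from camera to world coordinates). Camera axes: x right, y down, z forward; pixel columns grow to the right and rows downward; lengths in mm; the calibration is good to about 2 mm. A picture is of the moment at which its call begins. There is no depth.
- env.job_done(): hands the job in, once; it reports no verdict.
Trained networks look in the newest picture that a camera, given by its name, has taken for a name from the list of things; names that differ only in an ending like _2 or _b are one class to them, and where a whole thing is asked for, a point or a joint stands for the part that bears it (a point fixed in the world has none). Each returns a list of dicts, best first, with "confidence" (0 to 1); they miss things now and then, are a little off and sometimes report something else, mostly with a low value. They report only what shows in the picture. A call takes as long as a camera call. They do not tell look-alikes from the thing itself.
- env.trace(camera, thing): "pixels" (400x640 bool, what is visible of it) and "uv" ([column, row] in pixels, amid what is visible of it).
- env.pinpoint(camera, thing): "uv" ([column, row] in pixels: a listed point, or the origin of a listed thing).
The state is a dict: "time_s": time; "qpos": joint angles; "qvel": joint speeds; "effort": joint torques, N m; "ee_pos": TCP position; "ee_rot": TCP orientation; "force": force on the tool from outside, world axes, zero at the start; "torque": the same for the moment, N m; "gripper_width": finger opening in mm.
Only numpy, scipy, OpenCV 4.12 (cv2) and the standard library are available. Lean on these libraries where they do the work, as an engineer would, in place of code of your own. Each camera call takes 0.05 s, during which the arm holds its last target. There are 200 camera calls.

TASK

The aluminium spacer in the V-block has a blind hole in only one of its ends. Try an end of it square-on on the spring feeler pin, pushing it a good centimetre past the pin's resting tip, to feel which end is hollow; then turn the spacer and finish holding it still in the gripper, upright with its hole facing straight up, well clear above the bench (a good 15 cm) and touching nothing else. The program finishes while holding it, and the other things on the bench are left where they are.

Things in the scene. Friction and masses are not known exactly. Their poses are not given: they have to be found in the camera images.
- spacer: the blind spacer: plain turned aluminium cylinder, 40 mm across, 80 mm long, about 0.2 kg, lying in the V-block. Origin at its middle, x axis along its length. One of its flat ends (not told which) has a blind hole 26 mm across, 38 mm deep; the other end is solid. Outside both ends look the same
- vblock: fixed dark steel V-block; origin on the bench under its middle, x along the groove, open at both ends. Block 32 mm wide (narrower than the spacer: fingers pass on either side), 56 mm long; foot plate 60 x 70 x 8 mm. The lying spacer's axis is 70 mm above the bench, its middle over the block's; it can lie in the groove either way round
- feeler_rest (a point): resting tip of the feeler pin, 100 mm above the bench. Its x axis points level from the tip along the pin into the stand: push the spacer that way. The pin is 8 mm across and sticks out 70 mm in front of its 22 mm round guide
- feeler (a joint): how far the pin is pushed in, in m: 0 at rest, up to 0.030; light spring, about 0.5 N at first and 0.22 N more per mm. A solid end pushes it in, a hole lets it stay at rest
- stand: fixed blue feeler stand that carries the pin; origin on the bench straight below the pin's resting tip, axes as feeler_rest. Post 26 x 36 mm, 118 mm high, near face 87 mm behind the tip; foot 90 mm wide, 16 mm high, starting 55 mm behind it
- bearing: bystander: ball bearing ring, outer 52, bore 24, 16 high, lying flat; origin at its underside on the bench. Leave it alone
- wrench: bystander: steel open-ended spanner about 170 long, lying flat; origin at its underside on the bench. Leave it alone
- flange: bystander: dark steel flange, 80 across, 30 high; origin at its underside on the bench. Leave it alone
- grease: bystander: small jar with black lid, 60 across, 85 high; origin at its underside on the bench. Leave it alone
- bolt: bystander: hexagon-headed steel bolt standing on its head, 45 high; origin at its underside on the bench. Leave it alone
Mind the look-alikes: they are no part of the job. What is shaped like the stand but pink, red or turquoise is not meant.

How it is judged (in metres and radians):
On the way:
1. one end of the spacer is tried on the feeler: in line with the pin, its end face 8 mm or more past the pin's resting tip (x of spacer in the frame of feeler_rest between -0.032 and 0.03 m and y of spacer in the frame of feeler_rest between -0.011 and 0.011 m and z of spacer in the frame of feeler_rest between -0.011 and 0.011 m and angle between the x axis of spacer and the x axis of feeler_rest, either way round below 0.2 rad and contact force between spacer and the fingers above 1 N), for 0.1 s.
At the end, for the whole second after the job is handed in: The spacer is held by the fingers alone, still, its middle more than 130 mm above the bench, its length within 0.2 rad (11 degrees) of vertical with the holed end up, touching neither V-block nor feeler stand (angle between spacer's own x axis and vertical below 0.2 rad and height (world z) of spacer above 0.13 m and contact force between spacer and the fingers above 2 N and contact force between spacer and vblock below 0.1 N and contact force between spacer and stand below 0.1 N and linear speed of spacer below 0.03 m/s and angular speed of spacer below 0.3 rad/s); the arm keeps its last pose, push and grip.
It fails at once if the bearing is moved more than 15 mm (distance of bearing from where it was at the start of the episode above 0.015 m).
It fails at once if the wrench is moved more than 15 mm (distance of wrench from where it was at the start of the episode above 0.015 m).
It fails at once if the flange is moved more than 15 mm (distance of flange from where it was at the start of the episode above 0.015 m).
It fails at once if the grease is moved more than 15 mm (distance of grease from where it was at the start of the episode above 0.015 m).
It fails at once if the bolt is moved more than 15 mm (distance of bolt from where it was at the start of the episode above 0.015 m).
It also fails if it takes over 67 s, if anything falls off the work surface, if the arm or the gripper's body presses on something with over 40 N, if the wrist force passes 120 N, or if a joint passes its speed limit or range.

## Working session

There is one attempt and no reset: what is moved stays moved. The work goes in short steps, Python scripts to look and compute and a shell command to move; the robot and the scene stay as the last step left them, time stands still between calls to the robot, and variables do not carry over. Pictures are saved under pics/ and viewed, about 8 in all and at most 12, crops included, and the job is handed in when it is done.

```bash
ls; mkdir -p pics; python3 - <<'E'
from workcell import env
import cv2,numpy as np
s=env.state();print(s)
for c in ["side","top"]:
    f=env.grab_frame(c);cv2.imwrite(f"pics/{c}0.png",f["frame"][:,:,::-1])
    print(c,f["intrinsics"].tolist(),np.round(f["extrinsics"],4).tolist())
    for t in ["spacer","vblock","feeler_rest","stand"]:
        print(t,[(np.round(d["uv"],1).tolist(),round(d["confidence"],2)) for d in env.pinpoint(c,t)])
E
```

```text
pics
{'time_s': 0.0, 'qpos': array([ 6.96702575e+01,  1.83536236e+01,  8.97055822e+01, -8.82665930e-04,
        7.20443100e+01, -1.14586313e+00]), 'qvel': array([-0.01365249, -0.00452688, -0.00928732, -0.06064936,  0.02163326,
       -0.01088922]), 'effort': array([-7.62525688e-04, -4.12459981e+01, -2.31975889e+01,  7.26536172e-02,
        4.55107063e-02, -1.17400205e-04]), 'ee_pos': array([188.89245592, 542.92395142, 403.90568348]), 'ee_rot': array([-1.79896488e+02, -1.23106531e-03,  1.60816392e+02]), 'force': array([0.03039869, 0.06506239, 0.31792158]), 'torque': array([ 0.00033296, -0.01737974, -0.00983609]), 'gripper_width': 90.81470931894805}
side [[393.9782834858533, 0.0, 322.7521085529376], [0.0, 393.9782834858533, 206.41229982949008], [0.0, 0.0, 1.0]] [[0.7215, -0.5346, 0.44, -78.1629], [-0.6923, -0.5661, 0.4474, -504.3241], [0.0099, -0.6275, -0.7786, 907.1094], [0.0, 0.0, 0.0, 1.0]]
spacer [([408.8, 179.8], 0.62), ([392.3, 203.9], 0.57)]
vblock [([388.9, 220.4], 0.74)]
feeler_rest [([157.2, 172.9], 0.96), ([323.5, 144.8], 0.91), ([297.0, 240.4], 0.75), ([230.9, 193.2], 0.66), ([392.0, 217.6], 0.39)]
stand [([320.8, 162.5], 0.62)]
top [[427.60837621997587, 0.0, 318.5175029144823], [0.0, 427.60837621997587, 199.73035739179912], [0.0, 0.0, 1.0]] [[0.0267, -0.9932, 0.1132, 239.9915], [-0.9996, -0.0263, 0.0051, -39.9638], [-0.0021, -0.1133, -0.9936, 1479.0557], [0.0, 0.0, 0.0, 1.0]]
spacer [([354.3, 160.6], 0.62)]
vblock [([355.1, 164.6], 0.53), ([272.5, 157.0], 0.42)]
feeler_rest [([268.2, 154.6], 0.81), ([330.3, 242.4], 0.79), ([255.8, 248.2], 0.57), ([316.9, 171.3], 0.31)]
stand [([330.4, 243.8], 0.92), ([259.7, 248.2], 0.9), ([274.6, 158.8], 0.83), ([206.5, 283.5], 0.73), ([354.5, 161.4], 0.19)]
```

View pics/side0.png

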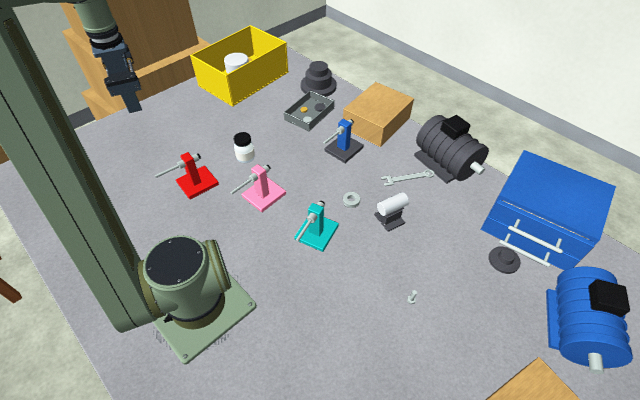

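View pics/top0.png

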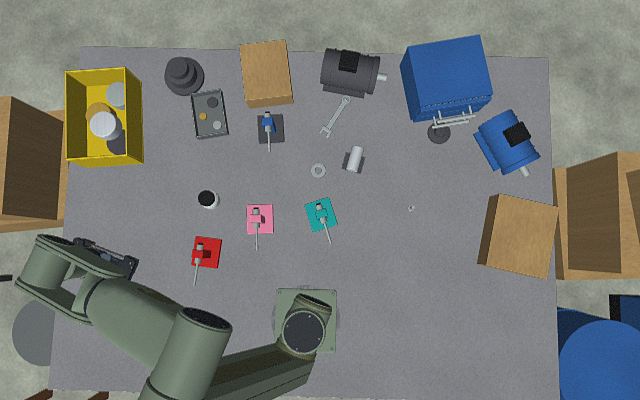

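The side view shows the blue stand at (345,135) with its pin tip at about (323,145), and the spacer on its V-block at (392,205). In the top view the blue stand is at (268,128) with its tip near (269,152), and the spacer is at (354,159). The red, pink and turquoise stands are decoys.

```bash
cat > h.py <<'E'
from workcell import env
import cv2,numpy as np
def tri(obs):
    A=[];b=[]
    for f,uv in obs:
        T=f["extrinsics"];d=T[:3,:3]@np.linalg.solve(f["intrinsics"],[*uv,1]);d/=np.linalg.norm(d)
        P=np.eye(3)-np.outer(d,d);A.append(P);b.append(P@T[:3,3])
    return np.linalg.lstsq(np.vstack(A),np.hstack(b),rcond=None)[0]
def onz(f,uv,z):
    T=f["extrinsics"];d=T[:3,:3]@np.linalg.solve(f["intrinsics"],[*uv,1]);o=T[:3,3]
    return (o+d*(z-o[2])/d[2])
def proj(f,p):
    T=f["extrinsics"];c=T[:3,:3].T@(np.array(p)-T[:3,3]);q=f["intrinsics"]@c;return q[:2]/q[2]
E
python3 - <<'E'
from h import *
np.set_printoptions(precision=1,suppress=True)
F={c:env.grab_frame(c) for c in["side","top"]}
print("tip tri",tri([(F["side"],(323.5,144.8)),(F["top"],(268.2,154.6))]))
print("tip z100",onz(F["side"],(323.5,144.8),100),onz(F["top"],(268.2,154.6),100))
for c in F:
    for t in["spacer","stand","wrench","bearing","grease","flange","bolt"]:
        for d in env.trace(c,t)[:4]:
            m=d["pixels"].astype(np.uint8); n=m.sum()
            if n<5: continue
            (cx,cy),wh,a=cv2.minAreaRect(cv2.findNonZero(m))
            print(c,t,round(d["confidence"],2),n,np.round((cx,cy),1),np.round(wh,1),round(a,1),onz(F[c],(cx,cy),70 if t=="spacer" else 20))
            if t=="spacer":
                p=cv2.findNonZero(m).reshape(-1,2).astype(float);e=np.linalg.svd(p-p.mean(0),full_matrices=False)[2][0]
                q=onz(F[c],p.mean(0)+15*e,70)-onz(F[c],p.mean(0)-15*e,70);print("  yaw",np.degrees(np.arctan2(q[1],q[0])))
E
python3 - <<'E'
import cv2
a=cv2.imread("pics/top0.png")[90:190,230:390];b=cv2.imread("pics/side0.png")[100:240,290:430]
a=cv2.resize(a,(800,500),interpolation=cv2.INTER_CUBIC)
cv2.imwrite("pics/topc.png",a)
E
```

```text
tip tri [545.2 134.9  95.8]
tip z100 [544.6 129.9 100. ] [541.9 136.4 100. ]
side spacer 0.87 448 [392.6 203.2] [14.9 31.4] 65.0 [ 542.6 -147.    70. ]
  yaw 165.3060595820989
side spacer 0.47 372 [389.3 220.1] [19.5 28.9] 82.9 [ 491.2 -178.7   70. ]
  yaw 135.6196506620141
side spacer 0.46 882 [345.6 141. ] [34.6 40. ] 36.9 [630.9 118.4  70. ]
  yaw -136.99056478476385
side stand 0.74 840 [347.3 141. ] [32.6 39.5] 28.4 [677.2 151.9  20. ]
side stand 0.67 1087 [261.5 187.5] [39.6 39.6] 45.0 [340.  184.4  20. ]
side stand 0.65 1213 [318.5 225.8] [34.4 46. ] 25.8 [366.5 -36.4  20. ]
side stand 0.56 1072 [191.2 174.7] [44.7 33. ] 54.0 [215.5 374.2  20. ]
side wrench 0.71 343 [407.3 176.3] [10.2 52.2] 79.2 [695.8 -87.7  20. ]
side bearing 0.72 167 [351. 200.] [14. 14.] 90.0 [500.2 -34.   20. ]
side grease 0.67 519 [243.9 147.4] [29.9 20. ] 84.3 [407.2 362.4  20. ]
side flange 0.47 523 [243.3 147.1] [30.9 19.2] 80.5 [406.6 364.9  20. ]
top spacer 0.67 289 [354.6 158.1] [11.9 25.2] 14.0 [ 544.  -149.9   70. ]
  yaw 166.4495551968159
top stand 0.98 730 [321.  214.9] [30.  25.9] 71.6 [354.4 -42.2  20. ]
top stand 0.96 806 [270. 131.] [40. 26.] 90.0 [643.6 143.7  20. ]
top stand 0.92 811 [204.9 260.2] [27.5 47.3] 4.8 [190.4 345.9  20. ]
top stand 0.57 779 [260.  225.5] [43. 26.] 90.0 [312.4 164.7  20. ]
top wrench 0.82 244 [336.  115.5] [ 9.7 42.4] 34.1 [705.4 -85.9  20. ]
top bearing 0.66 167 [318.  169.5] [15. 14.] 90.0 [511.4 -27.9  20. ]
top grease 0.85 320 [208.5 199. ] [18. 21.] 90.0 [398.7 345.5  20. ]
top grease 0.62 767 [270.9 130.1] [39.2 25.8] 84.6 [646.9 140.6  20. ]
top grease 0.24 146 [352.9 162.5] [20.3 16.8] 16.4 [ 539.3 -148.4   20. ]
top flange 0.77 328 [438.1 134.2] [22.9 17.8] 10.6 [ 647.6 -444.    20. ]
top bolt 0.39 155 [318. 170.] [14. 14.] 90.0 [509.7 -28.   20. ]
```

View pics/topc.png

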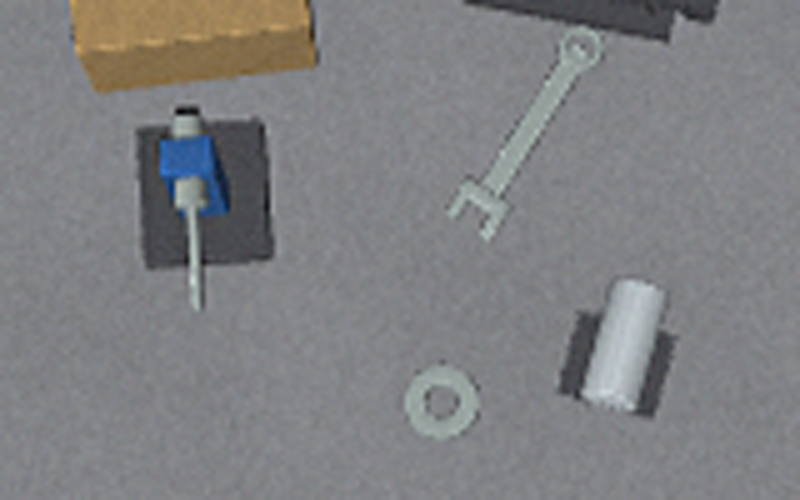

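The top-view crop shows the pin tip at about (269.2,152) in full-image pixels, with the pin running up to (268.2,129). The spacer axis is tilted about -14° in world yaw and centred at (354.6,159). Next I'll hover over the spacer.

```bash
R='{"gripper":100,"travel":[-0.0255,-0.0244,0],"twist":0}'
python3 -m handwheel '[{"gripper":100,"travel":[-0.0255,-0.0244,0],"twist":0},{"gripper":100,"travel":[-0.0255,-0.0244,0],"twist":0},{"gripper":100,"travel":[-0.0255,-0.0244,0],"twist":0},{"gripper":100,"travel":[-0.0255,-0.0244,0],"twist":0},{"gripper":100,"travel":[-0.0255,-0.0244,0],"twist":0}]'
python3 -m handwheel '[{"gripper":100,"travel":[-0.0255,-0.0244,0],"twist":0},{"gripper":100,"travel":[-0.0255,-0.0244,0],"twist":0},{"gripper":100,"travel":[-0.0255,-0.0244,0],"twist":0},{"gripper":100,"travel":[-0.0255,-0.0244,0],"twist":0},{"gripper":100,"travel":[-0.0255,-0.0244,0],"twist":0}]'
python3 -m handwheel '[{"gripper":100,"travel":[-0.0255,-0.0244,0],"twist":0},{"gripper":100,"travel":[-0.0255,-0.0244,0],"twist":0},{"gripper":100,"travel":[-0.0255,-0.0244,0],"twist":0},{"gripper":100,"travel":[-0.0255,-0.0244,0],"twist":0},{"gripper":100,"travel":[-0.0255,-0.0244,0],"twist":0}]'
python3 -m handwheel '[{"gripper":100,"travel":[-0.0255,-0.0244,0],"twist":0},{"gripper":100,"travel":[-0.0255,-0.0244,0],"twist":0},{"gripper":100,"travel":[-0.0255,-0.0244,0],"twist":0},{"gripper":100,"travel":[-0.0255,-0.0244,0],"twist":0},{"gripper":100,"travel":[-0.0255,-0.0244,0],"twist":0}]'
python3 -m handwheel '[{"gripper":100,"travel":[-0.0255,-0.0244,0],"twist":0},{"gripper":100,"travel":[-0.0255,-0.0244,0],"twist":0},{"gripper":100,"travel":[0,0,0],"twist":-0.098},{"gripper":100,"travel":[0,0,0],"twist":0}]'
python3 - <<'E'
from h import *
np.set_printoptions(precision=1,suppress=True)
f=env.grab_frame("wrist");cv2.imwrite("pics/w1.png",f["frame"][:,:,::-1]);s=env.state();print(s["ee_pos"],s["ee_rot"],s["qpos"])
for d in env.trace("wrist","spacer")[:2]:
    m=d["pixels"].astype(np.uint8);p=cv2.findNonZero(m).reshape(-1,2).astype(float);r=cv2.minAreaRect(cv2.findNonZero(m))
    b=[onz(f,q,88) for q in cv2.boxPoints(r)]
    e=np.linalg.svd(p-p.mean(0),full_matrices=False)[2][0];c=np.array(r[0]);q=onz(f,c+50*e,80)-onz(f,c-50*e,80)
    print(d["confidence"],r,np.array(b),onz(f,c,80),np.degrees(np.arctan2(q[1],q[0])))
print([(d["uv"],d["confidence"],onz(f,d["uv"],70)) for d in env.pinpoint("wrist","spacer")])
E
```

```text
time_s: 1.72
ee_pos: [269.6, 384.5, 404.8]
ee_rot: [180.0, 0.0, 160.9]
force: [0.8, 0.3, 0.3]
gripper_width: 91.2
time_s: 2.13
ee_pos: [349.9, 227.2, 405.0]
ee_rot: [180.0, 0.0, 160.8]
force: [-0.1, 0.5, -0.8]
gripper_width: 91.1
time_s: 2.55
ee_pos: [430.3, 70.0, 405.1]
ee_rot: [180.0, 0.0, 160.8]
force: [1.1, 0.1, 0.2]
gripper_width: 91.3
time_s: 2.97
ee_pos: [510.7, -87.2, 404.9]
ee_rot: [180.0, 0.0, 160.8]
force: [0.8, 0.8, 0.1]
gripper_width: 90.6
time_s: 3.3
ee_pos: [543.0, -150.0, 404.2]
ee_rot: [180.0, -0.0, 166.4]
force: [-0.6, -0.3, 0.2]
gripper_width: 90.9
[ 542.5 -148.9  404.3] [180.   -0.1 166.3] [-16.5  17.2  91.3   0.   71.5 -92.8]
0.91 ((315.0, 187.5), (83.0, 42.0), 90.0) [[ 495.1 -158.4   88. ]
 [ 504.4 -120.2   88. ]
 [ 584.5 -138.2   88. ]
 [ 574.6 -179.    88. ]] [ 540. -149.   80.] -14.359399328792989
[([318.1, 188.0], 0.88, array([ 543.3, -146.6,   70. ]))]
```

View pics/w1.png

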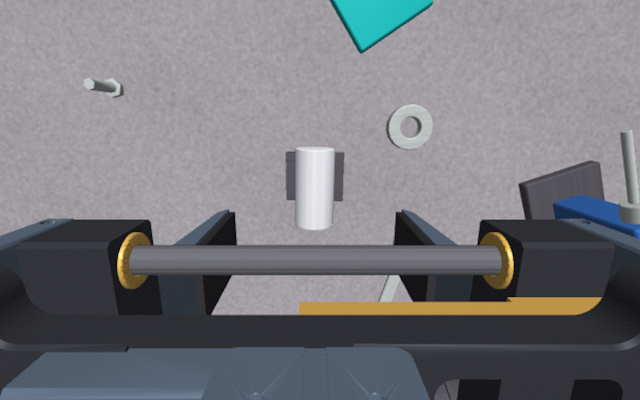

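The wrist view shows the spacer centred at about (315,188), lying upright in the image and so aligned with the tool, with the V-block plate under it. Converted, its centre is (541,-149) with an 80 mm length, which is consistent. I'll grip 20 mm towards its far end, which will be the tested end.

```bash
python3 -m handwheel '[{"gripper":100,"travel":[-0.020,0,0.0],"twist":0},{"gripper":100,"travel":[0,0,0.040],"twist":0},{"gripper":100,"travel":[0,0,0.040],"twist":0},{"gripper":100,"travel":[0,0,0.040],"twist":0},{"gripper":100,"travel":[0,0,0.030],"twist":0}]' 50
python3 -m handwheel '[{"gripper":100,"travel":[0,0,0.0125],"twist":0},{"gripper":0,"travel":[0,0,0],"twist":0},{"gripper":0,"travel":[0,0,0],"twist":0},{"gripper":0,"travel":[0,0,0],"twist":0},{"gripper":0,"travel":[0,0,0],"twist":0}]'
python3 -m handwheel '[{"gripper":0,"travel":[0,0,0],"twist":0},{"gripper":0,"travel":[0,0,0],"twist":0},{"gripper":0,"travel":[0,0,0],"twist":0},{"gripper":0,"travel":[0,0,0],"twist":0}]'
```

```text
time_s: 3.87
ee_pos: [560.6, -151.4, 252.4]
ee_rot: [180.0, -0.2, 166.4]
force: [-0.3, -0.6, 0.2]
gripper_width: 91.4
time_s: 4.28
ee_pos: [562.4, -152.7, 244.2]
ee_rot: [-180.0, 0.2, 166.4]
force: [-0.5, -0.6, 1.1]
gripper_width: 67.5
time_s: 4.62
ee_pos: [562.0, -153.7, 243.0]
ee_rot: [-179.9, 0.1, 166.5]
force: [-2.7, -11.3, 5.1]
gripper_width: 41.1
```

```bash
python3 -m handwheel '[{"gripper":0,"travel":[0,0,0],"twist":0},{"gripper":0,"travel":[0,0,0],"twist":0},{"gripper":0,"travel":[0,0,0],"twist":0}]'
python3 -m handwheel '[{"gripper":0,"travel":[0,0,-0.01],"twist":0},{"gripper":0,"travel":[0,0,-0.03],"twist":0},{"gripper":0,"travel":[0,0,-0.03],"twist":0},{"gripper":0,"travel":[0,0,-0.03],"twist":0},{"gripper":0,"travel":[0,0,-0.02],"twist":0}]'
```

```text
time_s: 4.87
ee_pos: [561.9, -154.3, 243.1]
ee_rot: [-179.8, 0.1, 166.5]
force: [-1.9, -6.4, 3.0]
gripper_width: 38.8
time_s: 5.28
ee_pos: [562.0, -152.8, 365.4]
ee_rot: [180.0, 0.2, 166.4]
force: [0.9, -0.6, -2.8]
gripper_width: 38.6
```

```bash
python3 -m handwheel '[{"gripper":0,"travel":[0.0178,0.0321,0],"twist":0},{"gripper":0,"travel":[0.0178,0.0321,0],"twist":0},{"gripper":0,"travel":[0.0178,0.0321,0],"twist":0},{"gripper":0,"travel":[0.0178,0.0321,0],"twist":0},{"gripper":0,"travel":[0.0178,0.0321,0],"twist":0}]'
python3 -m handwheel '[{"gripper":0,"travel":[0.0178,0.0321,0],"twist":0},{"gripper":0,"travel":[0.0178,0.0321,0],"twist":0},{"gripper":0,"travel":[0.0178,0.0321,0],"twist":0},{"gripper":0,"travel":[0,0,0],"twist":-0.105},{"gripper":0,"travel":[0,0,0],"twist":-0.105}]'
python3 -m handwheel '[{"gripper":0,"travel":[0,0,0],"twist":-0.105},{"gripper":0,"travel":[0,0,0],"twist":0},{"gripper":0,"travel":[0,0,0],"twist":0}]'
python3 - <<'E'
from h import *
np.set_printoptions(precision=1,suppress=True)
s=env.state();print(s["ee_pos"],s["ee_rot"])
for c in["wrist","top","side"]:
    f=env.grab_frame(c);cv2.imwrite(f"pics/{c}2.png",f["frame"][:,:,::-1])
    for t in("feeler_rest","spacer"):
        print(c,t,[(np.round(d["uv"],1),round(d["confidence"],2),onz(f,d["uv"],100 if t[0]=="f" else s["ee_pos"][2]-172)) for d in env.pinpoint(c,t)])
    g=f["frame"]
    if c=="wrist": np.save("w2.npy",f["extrinsics"])
    if c=="top": cv2.imwrite("pics/t2c.png",cv2.resize(g[90:190,220:320,::-1],(500,500),interpolation=cv2.INTER_CUBIC))
w=cv2.imread("pics/wrist2.png");t=cv2.imread("pics/t2c.png")
o=np.zeros((500,800,3),np.uint8);o[:250,:400]=cv2.resize(w,(400,250));o[:400,400:]=cv2.resize(t,(400,400));o[250:,:400]=cv2.resize(cv2.imread("pics/side2.png")[80:180,260:420],(400,250))
cv2.imwrite("pics/m2.png",o)
E
```

```text
time_s: 5.7
ee_pos: [511.9, 25.5, 362.5]
ee_rot: [180.0, -0.0, 166.4]
force: [-0.0, 0.5, -3.9]
gripper_width: 38.7
time_s: 6.12
ee_pos: [482.6, 132.3, 362.5]
ee_rot: [180.0, -0.0, 179.0]
force: [0.2, 0.3, -2.1]
gripper_width: 38.7
time_s: 6.37
ee_pos: [483.4, 130.2, 362.4]
ee_rot: [180.0, -0.0, -175.7]
force: [0.4, -0.4, -1.9]
gripper_width: 38.7
[483.4 130.2 362.4] [ 180.    -0.  -175.7]
wrist feeler_rest []
wrist spacer [(array([316.2, 212.3]), 0.65, array([461.3, 129.7, 190.4]))]
top feeler_rest [(array([329.1, 243. ]), 0.93, array([258.3, -70.6, 100. ])), (array([269.1, 150.6]), 0.58, array([555.4, 133.9, 100. ])), (array([192.5, 287.4]), 0.55, array([106.5, 359.4, 100. ]))]
top spacer [(array([266.3, 173.7]), 0.4, array([462.6, 128.2, 190.4]))]
side feeler_rest [(array([231.8, 191.4]), 0.8, array([235.2, 166.2, 100. ])), (array([391.7, 219.9]), 0.71, array([ 475.9, -194. ,  100. ])), (array([298.2, 240.4]), 0.63, array([259.8, -76.5, 100. ])), (array([323.9, 145.1]), 0.61, array([544.6, 128.1, 100. ]))]
side spacer [(array([302.7, 135.9]), 0.63, array([458.2, 123.5, 190.4]))]
```

View pics/m2.png

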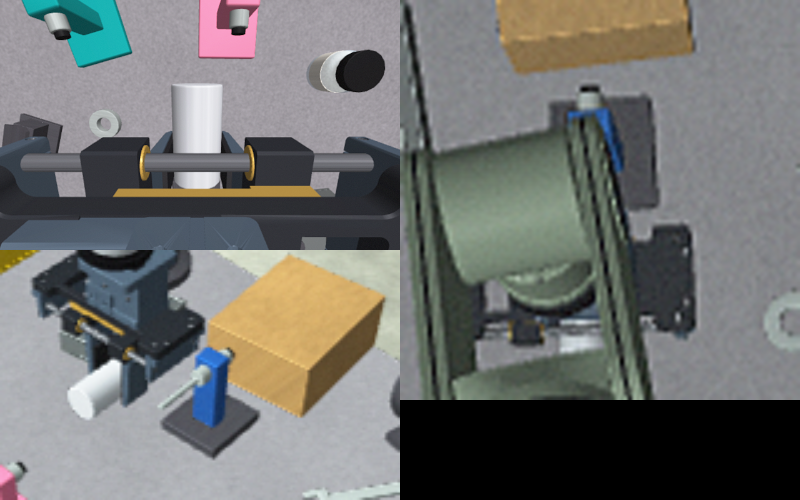

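The composite shows the spacer in the jaws with its end facing the pin and the pin roughly parallel to the spacer. The far-end grip sits about 21 mm ahead of the spacer's middle. I'll lower to pin height, with the face still about 25 mm short of the tip.

```bash
python3 -m handwheel '[{"gripper":0,"travel":[0,0,0.03],"twist":0},{"gripper":0,"travel":[0,0,0.03],"twist":0},{"gripper":0,"travel":[-0.0088,0,0.0294],"twist":0},{"gripper":0,"travel":[-0.0088,0,0],"twist":0},{"gripper":0,"travel":[0,0,0],"twist":0}]'
python3 - <<'E'
from h import *
np.set_printoptions(precision=2,suppress=True)
o=[]
for c in["side","top","wrist"]*3:
    f=env.grab_frame(c);o.append(env.state()["force"])
    if len(o)<4:
        cv2.imwrite(f"pics/{c}3.png",f["frame"][:,:,::-1])
        for t in("feeler_rest","spacer"):print(c,t,[(np.round(d["uv"],1),round(d["confidence"],2),onz(f,d["uv"],100)) for d in env.pinpoint(c,t)if d["uv"][0]<360])
print(env.state()["ee_pos"],env.state()["ee_rot"],np.mean(o,0),np.std(o,0))
a=cv2.resize(cv2.imread("pics/side3.png")[110:190,270:398],(800,500),interpolation=cv2.INTER_CUBIC)
cv2.imwrite("pics/s3c.png",a)
E
```

```text
time_s: 7.23
ee_pos: [502.8, 131.6, 272.4]
ee_rot: [-180.0, -0.0, -175.5]
force: [0.4, 1.5, -1.3]
gripper_width: 38.7
side feeler_rest [(array([300.4, 239.7]), 0.98, array([265.12, -78.64, 100.  ])), (array([228. , 194.3]), 0.68, array([221.67, 164.71, 100.  ])), (array([323. , 142.6]), 0.62, array([550.28, 137.96, 100.  ]))]
side spacer [(array([305.3, 153. ]), 0.74, array([480.76, 141.02, 100.  ]))]
top feeler_rest [(array([268.4, 150. ]), 0.69, array([557.33, 136.33, 100.  ])), (array([331.7, 243.5]), 0.59, array([256.9 , -78.98, 100.  ]))]
top spacer []
wrist feeler_rest []
wrist spacer [(array([311.6, 213.2]), 0.69, array([481.07, 128.77, 100.  ]))]
[501.16 131.47 272.86] [ 180.     -0.   -175.52] [-0.14  0.29 -2.63] [0.3  0.61 0.43]
```

View pics/s3c.png

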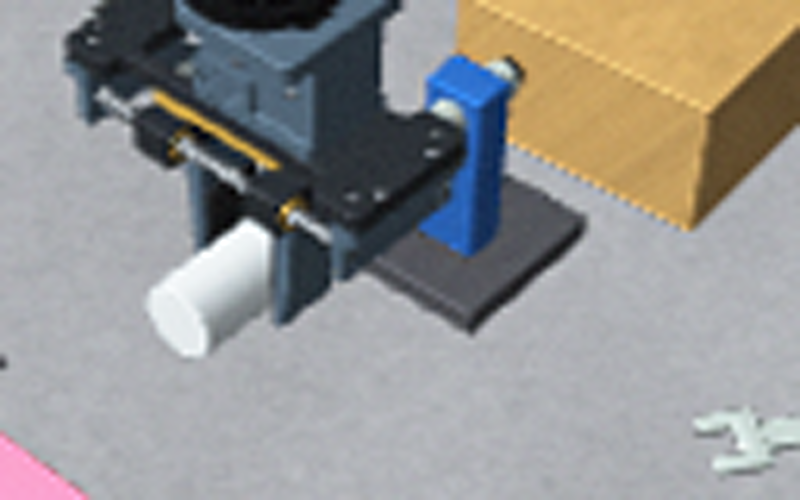

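The crop shows the trailing end of the spacer, with the pin hidden behind the gripper body. I'll advance in stages and read the force at each one.

```bash
cat > ff.py <<'E'
from h import *
np.set_printoptions(precision=2,suppress=True)
o=[]
for i in range(8):
    env.grab_frame("side");o.append(env.state()["force"])
s=env.state();print(s["time_s"],s["ee_pos"],s["ee_rot"],"F",np.mean(o,0),np.std(o,0),s["gripper_width"])
E
python3 -m handwheel '[{"gripper":0,"travel":[-0.008,0,0],"twist":0},{"gripper":0,"travel":[-0.008,0,0],"twist":0},{"gripper":0,"travel":[-0.008,0,0],"twist":0},{"gripper":0,"travel":[-0.008,0,0],"twist":0},{"gripper":0,"travel":[0,0,0],"twist":0}]'; python3 ff.py
python3 -m handwheel '[{"gripper":0,"travel":[-0.005,0,0],"twist":0},{"gripper":0,"travel":[-0.005,0,0],"twist":0},{"gripper":0,"travel":[0,0,0],"twist":0},{"gripper":0,"travel":[0,0,0],"twist":0}]'; python3 ff.py
python3 -m handwheel '[{"gripper":0,"travel":[-0.005,0,0],"twist":0},{"gripper":0,"travel":[0,0,0],"twist":0},{"gripper":0,"travel":[0,0,0],"twist":0}]'; python3 ff.py
```

```text
time_s: 8.4
ee_pos: [535.3, 134.2, 272.9]
ee_rot: [180.0, 0.1, -175.5]
force: [1.3, 0.5, -2.7]
gripper_width: 38.7
8.8 [532.83 133.95 272.86] [ 180.     -0.02 -175.52] F [-0.14 -0.24 -2.3 ] [0.21 0.62 0.38] 38.49666150010404
time_s: 9.13
ee_pos: [543.5, 134.8, 272.9]
ee_rot: [180.0, 0.0, -175.5]
force: [0.5, 0.8, -2.4]
gripper_width: 38.9
9.5333 [542.99 134.76 272.86] [ 179.99   -0.   -175.52] F [-0.29 -0.01 -2.54] [0.33 0.21 0.46] 38.55542810716107
time_s: 9.78
ee_pos: [548.4, 135.2, 272.9]
ee_rot: [180.0, 0.0, -175.5]
force: [0.8, 0.1, -2.3]
gripper_width: 38.7
10.1833 [548.   135.15 272.85] [ 179.99   -0.   -175.52] F [-0.09  0.22 -2.66] [0.6  0.45 0.35] 38.453579453156564
```

```bash
python3 -m handwheel '[{"gripper":0,"travel":[-0.005,0,0],"twist":0},{"gripper":0,"travel":[-0.003,0,0],"twist":0},{"gripper":0,"travel":[0,0,0],"twist":0}]'; python3 ff.py
python3 - <<'E'
from h import *
for c in["side","top","wrist"]:
    cv2.imwrite(f"pics/{c}4.png",env.grab_frame(c)["frame"][:,:,::-1])
o=np.zeros((600,800,3),np.uint8)
o[:400,:400]=cv2.resize(cv2.imread("pics/side4.png")[100:180,290:370],(400,400),interpolation=cv2.INTER_CUBIC)
o[:400,400:]=cv2.resize(cv2.imread("pics/top4.png")[100:180,230:310],(400,400),interpolation=cv2.INTER_CUBIC)
o[400:,:320]=cv2.resize(cv2.imread("pics/wrist4.png"),(320,200))
cv2.imwrite("pics/m4.png",o)
E
```

```text
time_s: 10.43
ee_pos: [556.9, 135.9, 273.0]
ee_rot: [180.0, 0.1, -175.5]
force: [1.1, 0.3, -2.4]
gripper_width: 38.4
10.8333 [555.94 135.76 272.83] [ 180.     -0.01 -175.52] F [ 0.16 -0.1  -2.57] [0.62 0.4  0.46] 38.996269236883315
```

View pics/m4.png

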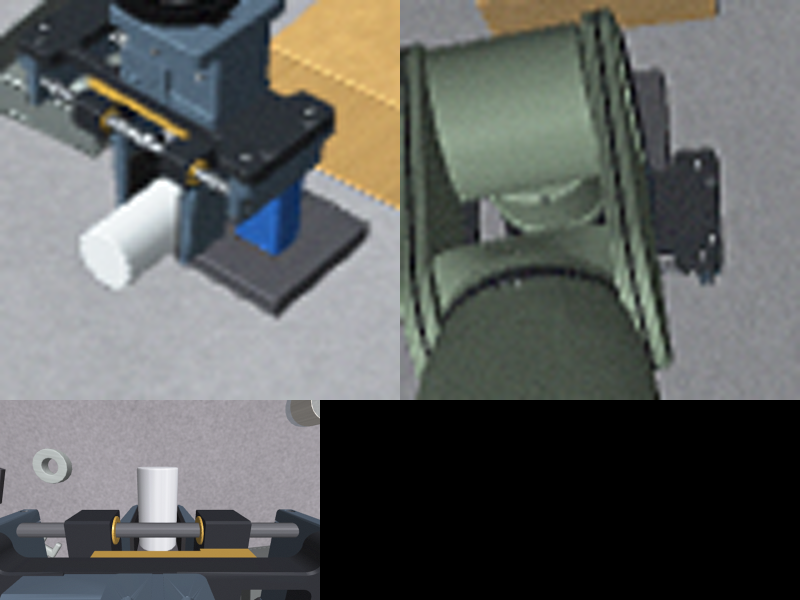

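No force builds up with the face about 20–30 mm past the tip; a solid end would give over 5 N. The end being tested, which is the one I'm gripping, is hollow. I'll back off, go low over clear bench and ease the grip so the heavy solid end swings down.

```bash
python3 -m handwheel '[{"gripper":0,"travel":[0.02,0,0],"twist":0},{"gripper":0,"travel":[0.022,0,0],"twist":0},{"gripper":0,"travel":[0.022,0,0],"twist":0},{"gripper":0,"travel":[0.022,0,0],"twist":0},{"gripper":0,"travel":[0,0,0.016],"twist":0}]'
python3 -m handwheel '[{"gripper":0,"travel":[0,0,0.016],"twist":0},{"gripper":0,"travel":[0,0,0],"twist":0}]' 
for i in 1; do python3 -m handwheel '[{"gripper":0,"travel":[0,0,0],"twist":0},{"gripper":0,"travel":[0,0,0],"twist":0},{"gripper":0,"travel":[0,0,0],"twist":0},{"gripper":0,"travel":[0,0,0],"twist":0}]' 12; done
cat > tl.py <<'E'
from h import *
import sys
f=env.grab_frame("wrist");g=env.grab_frame("side")
cv2.imwrite(f"pics/w{sys.argv[1]}.png",f["frame"][:,:,::-1]);cv2.imwrite(f"pics/s{sys.argv[1]}.png",g["frame"][:,:,::-1])
for c in("wrist","side"):
  for d in env.trace(c,"spacer")[:1]:
    r=cv2.minAreaRect(cv2.findNonZero(d["pixels"].astype(np.uint8)));print(c,round(d["confidence"],2),np.round(r[0]),np.round(r[1]),round(r[2],1))
E
python3 ff.py; python3 tl.py 12
python3 -m handwheel '[{"gripper":0,"travel":[0,0,0],"twist":0},{"gripper":0,"travel":[0,0,0],"twist":0},{"gripper":0,"travel":[0,0,0],"twist":0},{"gripper":0,"travel":[0,0,0],"twist":0}]' 7; python3 tl.py 7
python3 -m handwheel '[{"gripper":0,"travel":[0,0,0],"twist":0},{"gripper":0,"travel":[0,0,0],"twist":0},{"gripper":0,"travel":[0,0,0],"twist":0},{"gripper":0,"travel":[0,0,0],"twist":0}]' 5; python3 tl.py 5
```

```text
time_s: 11.4
ee_pos: [467.2, 128.8, 258.6]
ee_rot: [180.0, -0.0, -175.5]
force: [-0.4, 0.4, -2.4]
gripper_width: 38.8
time_s: 11.57
ee_pos: [469.0, 128.8, 239.0]
ee_rot: [-180.0, -0.3, -175.5]
force: [-0.7, -0.8, -2.9]
gripper_width: 38.0
time_s: 11.9
ee_pos: [470.8, 129.1, 241.6]
ee_rot: [180.0, 0.1, -175.5]
force: [0.4, 0.7, -1.6]
gripper_width: 39.1
12.3 [470.3  129.06 240.89] [ 179.99    0.   -175.52] F [-0.24 -0.31 -2.42] [0.59 0.53 0.25] 39.38718285942058
wrist 0.86 [314. 218.] [169.  82.] 90.0
side 0.8 [297. 170.] [13. 22.] 51.3
time_s: 12.83
ee_pos: [470.3, 129.1, 240.8]
ee_rot: [180.0, -0.0, -175.5]
force: [0.1, -0.4, -2.4]
gripper_width: 39.4
wrist 0.93 [314. 217.] [168.  81.] 90.0
side 0.56 [297. 170.] [13. 21.] 53.1
time_s: 13.37
ee_pos: [470.3, 129.1, 240.8]
ee_rot: [180.0, 0.0, -175.5]
force: [-0.9, 0.5, -2.3]
gripper_width: 39.7
wrist 0.62 [314. 210.] [159.  79.] 90.0
side 0.68 [299. 172.] [14. 23.] 33.7
```

Pivoting starts at 5 N, so I'll ease down further.

```bash
python3 -m handwheel '[{"gripper":0,"travel":[0,0,0],"twist":0},{"gripper":0,"travel":[0,0,0],"twist":0},{"gripper":0,"travel":[0,0,0],"twist":0},{"gripper":0,"travel":[0,0,0],"twist":0},{"gripper":0,"travel":[0,0,0],"twist":0}]' 4; python3 tl.py 4
python3 ff.py
python3 -m handwheel '[{"gripper":0,"travel":[0,0,0],"twist":0},{"gripper":0,"travel":[0,0,0],"twist":0},{"gripper":0,"travel":[0,0,0],"twist":0},{"gripper":0,"travel":[0,0,0],"twist":0},{"gripper":0,"travel":[0,0,0],"twist":0}]' 3.5; python3 tl.py 35; python3 ff.py
python3 - <<'E'
import cv2,numpy as np
o=np.zeros((400,800,3),np.uint8)
o[:,:400]=cv2.resize(cv2.imread("pics/s35.png")[130:210,255:335],(400,400),interpolation=cv2.INTER_CUBIC)
o[:250,400:]=cv2.resize(cv2.imread("pics/w35.png"),(400,250))
cv2.imwrite("pics/m5.png",o)
E
```

```text
time_s: 13.98
ee_pos: [470.3, 129.1, 240.9]
ee_rot: [180.0, 0.0, -175.5]
force: [0.1, -0.1, -2.5]
gripper_width: 39.4
wrist 0.94 [314. 210.] [159.  78.] 90.0
side 0.65 [299. 172.] [13. 23.] 33.7
14.5833 [470.3  129.06 240.86] [ 179.99    0.   -175.52] F [-0.04 -0.11 -2.28] [0.54 0.46 0.67] 39.18482295362447
time_s: 15.0
ee_pos: [470.3, 129.1, 240.9]
ee_rot: [180.0, 0.0, -175.5]
force: [0.2, 1.3, -2.4]
gripper_width: 39.5
wrist 0.76 [314. 210.] [157.  77.] 90.0
side 0.65 [300. 172.] [13. 23.] 32.5
15.6 [470.3  129.05 240.85] [ 179.99    0.   -175.52] F [-0.11  0.15 -2.26] [0.42 0.28 0.56] 39.37243437976879
```

View pics/m5.png

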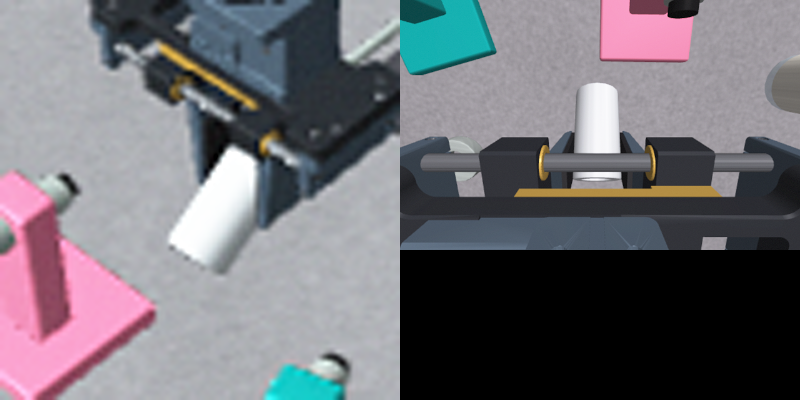

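The side crop shows the spacer tilted with its solid end about 40° down on the robot side, and friction holds it there. I'll try the minimum grip with small jerks up and back.

```bash
python3 -m handwheel '[{"gripper":0,"travel":[0,0,0],"twist":0},{"gripper":0,"travel":[0.012,0,-0.020],"twist":0},{"gripper":0,"travel":[0,0,0],"twist":0},{"gripper":0,"travel":[-0.003,0,0.005],"twist":0},{"gripper":0,"travel":[-0.003,0,0.005],"twist":0}]' 3; python3 tl.py a1
python3 -m handwheel '[{"gripper":0,"travel":[-0.003,0,0.005],"twist":0},{"gripper":0,"travel":[-0.003,0,0.005],"twist":0},{"gripper":0,"travel":[0.014,0,-0.020],"twist":0},{"gripper":0,"travel":[0,0,0],"twist":0},{"gripper":0,"travel":[0,0,0],"twist":0}]' 3; python3 tl.py a2
```

```text
time_s: 16.02
ee_pos: [464.8, 128.6, 250.5]
ee_rot: [180.0, 0.1, -175.5]
force: [0.1, 0.1, -2.0]
gripper_width: 39.2
wrist 0.76 [314. 220.] [143.  78.] 90.0
side 0.59 [299. 170.] [13. 28.] 13.2
time_s: 16.63
ee_pos: [456.6, 128.0, 260.9]
ee_rot: [180.0, 0.1, -175.5]
force: [0.5, 0.9, -2.5]
gripper_width: 39.5
wrist 0.65 [598. 154.] [95. 81.] 90.0
side 0.69 [298. 170.] [27. 12.] 90.0
```

```bash
python3 - <<'E'
import cv2,numpy as np
o=np.zeros((400,800,3),np.uint8)
o[:,:400]=cv2.resize(cv2.imread("pics/sa2.png")[130:210,255:335],(400,400),interpolation=cv2.INTER_CUBIC)
o[:250,400:]=cv2.resize(cv2.imread("pics/wa2.png"),(400,250))
cv2.imwrite("pics/m6.png",o)
E
```

```text
(no output)
```

View pics/m6.png

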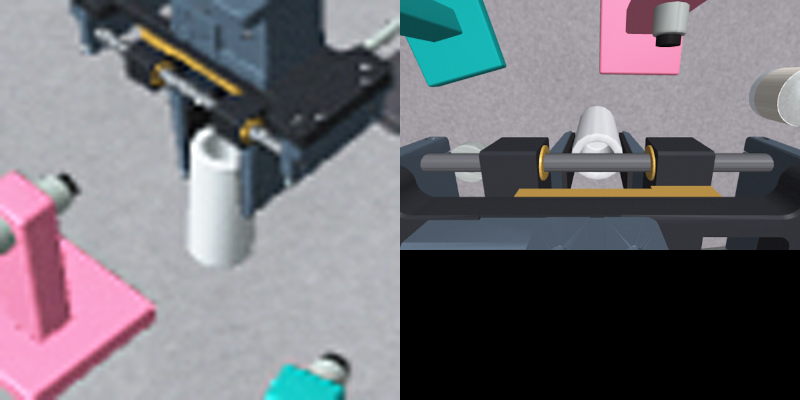

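The hole is visible at the top at crop (215,145), facing up, and the spacer hangs nearly upright with a slight tilt. I'll lower it to square it on the bench with the light grip.

```bash
python3 -m handwheel '[{"gripper":0,"travel":[0,0,0.008],"twist":0},{"gripper":0,"travel":[0,0,0.008],"twist":0},{"gripper":0,"travel":[0,0,0.006],"twist":0},{"gripper":0,"travel":[0,0,0.003],"twist":0},{"gripper":0,"travel":[0,0,0],"twist":0}]' 3; python3 ff.py
python3 -m handwheel '[{"gripper":0,"travel":[0.001,0,0.002],"twist":0},{"gripper":0,"travel":[0.001,0,0.002],"twist":0},{"gripper":0,"travel":[0,0,0],"twist":0}]' 3;python3 ff.py;python3 tl.py b1
```

```text
time_s: 17.25
ee_pos: [456.1, 127.9, 234.9]
ee_rot: [-180.0, -0.1, -175.5]
force: [-0.2, 0.3, -1.9]
gripper_width: 39.6
17.65 [456.4  127.97 235.99] [ 179.99    0.03 -175.52] F [ 0.24  0.14 -2.53] [0.53 0.42 0.47] 39.16981503013933
time_s: 17.9
ee_pos: [453.9, 127.8, 231.9]
ee_rot: [180.0, -0.0, -175.5]
force: [-1.4, 0.2, 0.9]
gripper_width: 39.6
18.3 [454.23 127.8  231.93] [ 179.99   -0.02 -175.52] F [-2.1   0.25  2.07] [0.4  0.61 0.63] 39.42440237658617
wrist 0.67 [317. 231.] [ 84. 111.] 20.1
side 0.66 [297. 176.] [25. 12.] 74.1
```

```bash
python3 -m handwheel '[{"gripper":0,"travel":[0.001,0,0.001],"twist":0},{"gripper":0,"travel":[0.001,0,0.001],"twist":0},{"gripper":0,"travel":[0,0,0],"twist":0}]' 3;python3 ff.py;python3 tl.py b2
python3 - <<'E'
import cv2,numpy as np
o=np.zeros((400,800,3),np.uint8)
o[:,:400]=cv2.resize(cv2.imread("pics/sb2.png")[130:210,255:335],(400,400),interpolation=cv2.INTER_CUBIC)
o[:,400:]=cv2.resize(cv2.imread("pics/wb2.png")[130:290,240:400],(400,400))
cv2.imwrite("pics/m7.png",o)
E
```

```text
time_s: 18.75
ee_pos: [453.0, 127.7, 230.1]
ee_rot: [180.0, 0.2, -175.5]
force: [0.3, -0.4, 2.8]
gripper_width: 39.8
19.15 [452.94 127.74 230.09] [ 179.98    0.11 -175.52] F [1.77 0.34 2.94] [0.54 0.5  0.52] 39.67669233053083
wrist 0.55 [313. 231.] [108.  82.] 67.9
side 0.57 [297. 176.] [25. 12.] 72.9
```

View pics/m7.png

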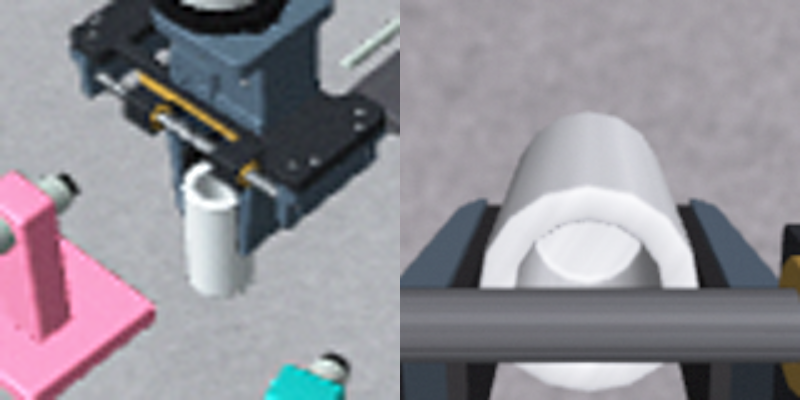

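The spacer now rests on the bench with its hole up: wrist crop rim centred near (590,290), and you can see into the bore. I'll release it so it stands square, then regrip firmly.

```bash
python3 -m handwheel '[{"gripper":70,"travel":[0,0,0],"twist":0},{"gripper":70,"travel":[0,0,0],"twist":0},{"gripper":70,"travel":[0,0,0],"twist":0},{"gripper":70,"travel":[0,0,0],"twist":0},{"gripper":70,"travel":[0,0,0],"twist":0}]' 
python3 ff.py;python3 tl.py c1
python3 - <<'E'
from h import *
f={c:env.grab_frame(c) for c in("wrist","side")}
print([(c,t,[(np.round(d["uv"]),round(d["confidence"],2),np.round(onz(f[c],d["uv"],40))) for d in env.pinpoint(c,"spacer")[:2]]) for c,t in(("wrist",0),("side",0))])
o=np.zeros((400,800,3),np.uint8)
o[:,:400]=cv2.resize(cv2.imread("pics/sc1.png")[130:210,255:335],(400,400),interpolation=cv2.INTER_CUBIC)
o[:,400:]=cv2.resize(cv2.imread("pics/wc1.png")[130:290,240:400],(400,400))
w=f["wrist"]
# predicted upright outline in the wrist crop
for z,col in((0,(0,0,255)),(80,(0,255,0))):
    c=onz(w,(316,0),40)
    p=[proj(w,[452.9-2+20*np.cos(a),127.7+20*np.sin(a),z]) for a in np.linspace(0,6.28,60)]
    for u,v in p:
        x=int((u-240)*2.5)+400;y=int((v-130)*2.5)
        if 400<=x<800 and 0<=y<400:o[y-1:y+2,x-1:x+2]=col
cv2.imwrite("pics/m8.png",o)
E
```

```text
time_s: 19.77
ee_pos: [451.9, 127.6, 229.5]
ee_rot: [-180.0, -0.1, -175.5]
force: [0.2, 0.0, 0.7]
gripper_width: 63.9
20.1667 [452.35 127.65 229.87] [ 179.99    0.   -175.52] F [-0.01  0.02  0.06] [0.71 0.27 0.3 ] 63.64286742687982
wrist 0.9 [317. 233.] [ 84. 109.] 22.4
side 0.73 [298. 175.] [25. 12.] 83.7
[('wrist', 0, [(array([314., 223.]), 0.84, array([442., 127.,  40.]))]), ('side', 0, [(array([297., 176.]), 0.76, array([436., 132.,  40.])), (array([322., 166.]), 0.2, array([519., 110.,  40.]))])]
```

View pics/m8.png

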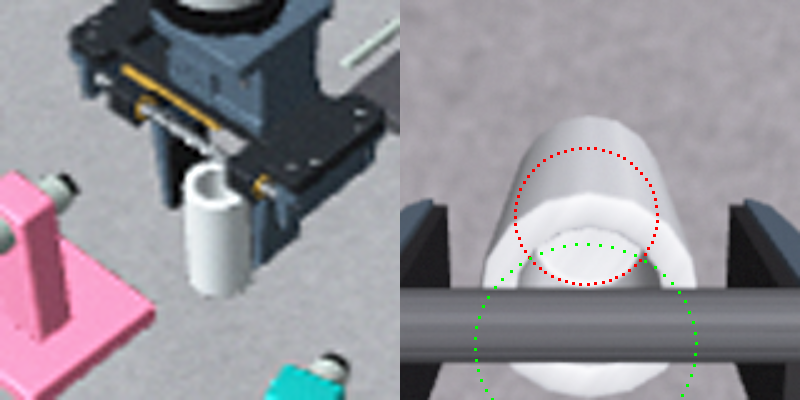

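The overlay compares an upright cylinder predicted at x=451 with the real one. Both base and rim are shifted by the same 9 mm or so towards the robot, so the spacer stands upright at about (442,127). I'll centre on it, grip firmly and lift.

```bash
python3 -m handwheel '[{"gripper":70,"travel":[0.005,0,0.002],"twist":0},{"gripper":70,"travel":[0.005,0,0.003],"twist":0},{"gripper":70,"travel":[0,0,0],"twist":0},{"gripper":0,"travel":[0,0,0],"twist":0},{"gripper":0,"travel":[0,0,0],"twist":0}]' 40
python3 -m handwheel '[{"gripper":0,"travel":[0,0,0],"twist":0},{"gripper":0,"travel":[0,0,0],"twist":0},{"gripper":0,"travel":[0,0,0],"twist":0},{"gripper":0,"travel":[0,0,0],"twist":0},{"gripper":0,"travel":[0,0,0],"twist":0}]'
python3 -m handwheel '[{"gripper":0,"travel":[0,0,0],"twist":0},{"gripper":0,"travel":[0,0,0],"twist":0},{"gripper":0,"travel":[0,0,-0.005],"twist":0},{"gripper":0,"travel":[0,0,-0.015],"twist":0},{"gripper":0,"travel":[0,0,-0.02],"twist":0}]'
python3 -m handwheel '[{"gripper":0,"travel":[0,0,-0.03],"twist":0},{"gripper":0,"travel":[0,0,-0.03],"twist":0},{"gripper":0,"travel":[0,0,-0.03],"twist":0},{"gripper":0,"travel":[0,0,-0.03],"twist":0},{"gripper":0,"travel":[0,0,-0.01],"twist":0}]'
python3 -m handwheel '[{"gripper":0,"travel":[0,0,0],"twist":0},{"gripper":0,"travel":[0,0,0],"twist":0},{"gripper":0,"travel":[0,0,0],"twist":0},{"gripper":0,"travel":[0,0,0],"twist":0},{"gripper":0,"travel":[0,0,0],"twist":0}]'
python3 ff.py;python3 tl.py d1
python3 - <<'E'
from h import *
w=env.grab_frame("wrist");s=env.state()["ee_pos"]
o=np.zeros((400,800,3),np.uint8)
o[:,:400]=cv2.resize(cv2.imread("pics/sd1.png")[100:180,245:325],(400,400),interpolation=cv2.INTER_CUBIC)
o[:,400:]=cv2.resize(cv2.imread("pics/wd1.png")[130:290,240:400],(400,400))
zc=s[2]-172-13
for z,col in((zc-40,(0,0,255)),(zc+40,(0,255,0))):
    for a in np.linspace(0,6.28,60):
        u,v=proj(w,[s[0]+20*np.cos(a),s[1]+20*np.sin(a),z]);x=int((u-240)*2.5)+400;y=int((v-130)*2.5)
        if 400<=x<800 and 0<=y<400:o[y-1:y+2,x-1:x+2]=col
cv2.imwrite("pics/m9.png",o)
E
```

```text
time_s: 20.98
ee_pos: [442.3, 126.9, 224.9]
ee_rot: [180.0, 0.0, -175.5]
force: [0.0, 0.4, 0.7]
gripper_width: 53.2
time_s: 21.4
ee_pos: [442.5, 126.9, 224.9]
ee_rot: [180.0, 0.0, -175.5]
force: [-0.1, 0.2, 0.7]
gripper_width: 39.2
time_s: 21.82
ee_pos: [441.5, 126.6, 264.0]
ee_rot: [-179.9, -0.3, -175.5]
force: [0.5, -0.2, -3.1]
gripper_width: 39.0
time_s: 22.23
ee_pos: [442.8, 126.9, 398.9]
ee_rot: [179.9, 0.4, -175.5]
force: [0.7, -0.2, -2.2]
gripper_width: 39.4
time_s: 22.65
ee_pos: [442.2, 126.8, 393.1]
ee_rot: [-180.0, -0.2, -175.5]
force: [0.5, 0.9, -2.2]
gripper_width: 39.1
23.05 [442.41 126.85 394.78] [ 180.     -0.   -175.52] F [ 0.23 -0.24 -2.55] [0.63 0.41 0.53] 38.98909945531281
wrist 0.62 [314. 247.] [110.  87.] 90.0
side 0.5 [293. 134.] [27. 12.] 67.6
```

View pics/m9.png

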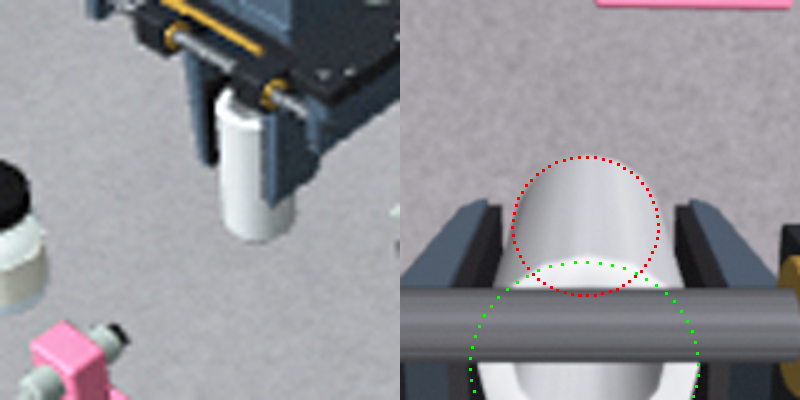

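The spacer is held upright: the predicted rim and base circles fit the picture, the hole is up and its middle is at about 210 mm. I'm handing it in.

```bash
python3 -c "
from workcell import env
print(env.job_done())"
```

```text
the job is handed in; nothing more can be done
None
```

I've handed the job in with the spacer held still in the gripper, hole facing up. No verdict comes back, so this rests on my own checks.

**What I did**
- **Feeler test:** I gripped the spacer 20 mm towards its far end and pushed that end about 20–30 mm past the blue stand's resting pin tip. The force along the pin stayed at 0 ± 0.6 N, where a solid end would have pushed back with about 5 N or more. So that end is the hollow one.
- **Turning it:** The moves only turn the tool about its own axis, so the arm could not tilt the spacer. Instead I eased the grip to 3 N and gave two small jerks so the solid end swung down.
- **Squaring and final grip:** I stood it on the bench to square it, then regripped it at 40 N and lifted it.

**Last checks**
- **Upright:** The wrist picture matches the outline predicted for an upright cylinder, and the hole shows at the top from both cameras.
- **Height:** Its middle is about 210 mm above the bench.
- **Grip:** The opening is 39 mm, the tool carries about 2.5 N (the spacer's weight), and nothing else is near.
- **Time:** The clock stood at about 23 s of the 67 s allowed.

**Not confirmed**
- **Pin in the hole:** The gripper hid the pin during the test, so this is inferred from the lack of force and the measured positions. The hole did later show at that end.
- **Tip position:** The cameras disagreed on the pin tip by up to about 12 mm along the pin; pushing well past it covered this.
- **Bystanders:** I kept the arm clear of the other things on the bench but did not re-measure them at the end.

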